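# Lay the gilded column in the V cradle and draw the gauge arm out to its mark

### The job

On the setting-out jig, lay the standing gilded column on its side in the two V blocks, without dropping it, its foot disc just outside the V block nearer the gauge's sleeve and its thin end pointing the way the arm draws out, and let go of it. Then squeeze the lock button on the gauge arm's grip post to free the spring-loaded arm, draw the arm out until its pointer stands exactly over the fin of the index clip on the scale, and finish while still holding it there, button squeezed. Do not shift the clip, and leave the other things on the bench where they are.

Things in the scene. Friction and masses are not known exactly. Their poses are not given: they have to be found in the camera images.
- jig: Fixed jig: plywood base 285 (x) x 420 (y) x 10 mm, y -310 to +110 in its frame. Origin on the table surface, z up, +y = the way the gauge arm draws out (roughly the robot's left, turned up to 0.22 rad). Three lines along its y: gauge (x = -110 mm, nearest the robot), cradle (x = +20), scale (x = +110)
- sleeve_mouth (a point): Mouth of the gauge's dark steel sleeve (26 mm square, y -305 to -165 in the jig frame, axis 80 mm high); a 16 mm square aluminium tube, the gauge arm, slides out of it along jig +y
- scale_zero (a point): First line of the scale, on its top, 30 mm high: aluminium bar 30 mm wide, jig y -140 to +100 mm, black lines every 10 mm (longer every 50) from here along jig +y; the pointer stands here at home
- cradle (a point): Where the laid column's middle belongs: jig x +20, y 0, 60 mm high; axes as the jig's. Two wooden V blocks 10 mm thick, centred at y = -40 and +44 mm from here (74 mm free between), 90 degree V open upward, bottom 40 mm and tops 64 mm high, 48 mm wide at the top; base plate top 10 mm high. Column axis along y, foot disc beyond (-y of) the block at -40
- column: Gilded turned column, loose, 0.22 kg, 130 mm long, standing on its foot. Origin at the centre of the foot's underside, z along its axis to the thin end. Foot disc 40 mm across and 10 mm thick, then a shaft 28 mm across from 12 to 116 mm, tapering to 14 mm at the end
- column_mid (a point): Middle of the column's axis, 65 mm from the foot's underside
- column_top (a point): Centre of the column's thin end, 130 mm from the foot's underside
- gauge_arm (a joint): How far the gauge arm is drawn out, m: 0 = home (latched), up to 0.16, along jig +y. A spring pulls it home with 4 N at 0, 6.4 N at 0.12 m. The latch blocks it at 0 until the lock button is squeezed; if let go it runs back by itself
- gauge_grip (a point): Grip point of the gauge arm's black upright post, 112 mm high; at home at jig x -111.5, y -135 mm. Post 24 mm along jig y, 88 to 132 mm high; across jig x 32 mm over post and lock button, 27 mm with the button in. Take it from above, fingers closing along jig x, one on the button
- cross_bar (a point): Root of the 10 mm square aluminium cross bar on the gauge arm, 93 mm high (bar 88 to 98), 35 mm ahead (+y) of the grip point; the bar reaches 228 mm from here in jig +x over cradle and scale. At home it is at jig y -100, clear of the cradle
- lock_button (a joint): Squeeze of the lock button (grey plate 18 x 30 mm on the +x face of the grip post, spring 3 to 6 N), m: 0 = out, 0.005 = fully in; the latch is free from about 0.003
- button_face (a point): Centre of the lock button's outer face (jig +x side of the grip post, 114 mm high), pressed towards jig -x
- pointer (a point): Tip of the pointer hanging from the end of the cross bar over the scale, 52 mm high, 35 mm ahead (+y) of and 221.5 mm to the +x side of the gauge grip; moves with the arm
- index_clip (a joint): Place of the steel index clip on the scale, m: equals the value of joint gauge_arm at which the pointer stands over the clip's fin (0.05 to 0.12). It stays where it is unless pushed with over 8 N
- clip_mark (a point): Top middle of the clip's upright fin (3 mm thin, 30 mm long across the scale, top 46 mm high); axes as the jig's; the pointer tip passes 6 mm above it
- size_jar: squat amber glass jar with steel lid, 52 mm across, 85 mm tall, near the column; bystander. Origin under its centre
- frame_corner: L-shaped sample of gilt frame moulding, about 130 mm, 27 mm high, lying flat; bystander
- leaf_book: small square paper pad, 90 x 90 x 14 mm, lying flat; bystander
- tin_cup: open steel cup, 70 mm across, 70 mm tall; bystander
- mop_brush: brush 190 mm long with a dark wooden handle, lying on the table; bystander
- cork_block: cork block 100 x 60 x 35 mm; bystander
- spatula: spatula 210 mm long, lying on the table; bystander
Things that resemble listed ones, but are neither listed nor needed, are in the scene too. Leave any purple look-alike of the column alone.

How it is judged:
By the outcome, as a careful person would: the job done as asked, in the order asked, and still so for the second after the job is handed in, while the arm keeps its last pose, push and grip.
It also fails if it takes over 50 s, if anything falls off the work surface, if the arm or the gripper's body presses on something with over 40 N, if the wrist force passes 120 N, or if a joint passes its speed limit or range.

### The arm

A 7-joint arm with a two-finger parallel gripper is mounted at the origin on the work surface. World frame = base frame: x ahead of the robot, y to its left, z up, the work surface at z = 0. Lengths are in m, angles in rad, forces in N, time in s.
With the tool pointing down it reaches from about 0.4 to 0.85 m from the base axis. Payload 10.4 kg.
Tool frame: the origin (TCP) lies on the centre line of the jaws, within the pads' length; the fingertips stand 11 mm ahead of it and the grasp point (between the pads) lies 8 mm behind it (tip_reach is the distance from the TCP to the fingertips, in m); z points along the fingers, y is the line along which they close (so a half turn about z gives the same grasp; the last joint's range is limited). The gripper opens to 85 mm and grips with 20 to 120 N. Pads are 22 mm wide; open, the fingers measure 114 mm over their backs; the gripper's body (76 mm by 85 mm) begins 54 mm behind the grasp point. The pads swing forward as they close: fully open they stand 13 mm farther back than shut.
Start: joints at [1.32, 0.332, -0.065, 1.46, 0.022, 1.35, -0.088], TCP at [0.141, -0.609, 0.242] pointing down, gripper open.
Joint ranges: [-2.6, 2.6], [-0.5, 2.12], [-1.47, 1.34], [0.16, 2.42], [-1.27, 4.41], [0.06, 2.06], [-2.6, 2.6]. Speed limits (rad/s): [2.22, 2.22, 2.79, 2.79, 3.14, 3.14, 3.14].

### API

Orientations are given as a unit quaternion [x, y, z, w].
In Python, from workcell import get_obs, camera, hand_in, tip_reach gives the robot as it stands. The module is installed in compiled form; this text tells all that it offers.
- The arm moves only by the tool move_arm, never from a script. Its argument "plan" is a list of rows, each an object with "delta_pos": the shift along the tool's x, y, z in m, a list of three; "turn": the turn, a rotation vector about the tool's x, y, z in rad, a list of three; "fingers": the closure, from 0 (fully open) to 1 (shut). A call has 1 to 12 rows; each row is the pose to reach, as a shift and turn from the pose commanded when the call began, along the tool's axes at that moment; what a row does not reach only later rows make up. A row lasts 1/8 s, in which the tool goes at most 62.5 mm and 10.7 degrees, less where a joint would pass 70% of its speed; a pose out of reach is approached as far as the arm can. A call with a gripper value outside its range is refused whole. The fingers move at their own pace and stop on an object; "force" is the grip in N (left out, the last holds). Time passes only in rows, so rows that repeat a pose let the fingers close. It gives the time, the measured TCP pose, the force, the opening and the grip force at its end, in the units of the state.
- get_obs(): the state, without advancing time (a new reading comes with each control period).
- camera(name): name is "scene" or "top" or "wrist"; returns a dict with "color" (384x512x3 uint8, red, green, blue), "range_z" (384x512 float32, m along the optical axis (not along the pixel's ray), 0 where there is no reading), "fx", "fy", "cx", "cy" (pixels), "k1" (the pictures are not rectified: a ray, as slopes to the right and down, at radius r is drawn at 1 + k1 r^2 times it, then the intrinsics apply), "R" (3x3) and "t" (3): a world point X has camera coordinates R X + t; the wrist camera has in their place "tool_from_camera" (4x4, takes a point from camera to tool coordinates, whose origin is the TCP and whose axes are the flange's). Camera axes: x right, y down, z forward; pixel columns grow to the right and rows downward; lengths in m; the calibration is good to about 2 mm. A picture is of the moment at which its call begins: read the wrist's pose just before it.
- hand_in(): hands the job in; it is judged then, once.
The state is a dict: "clock": time; "joint_pos": joint angles; "joint_velocities": joint speeds; "tau": joint torques, N m; "position": TCP position; "ee_rot": TCP orientation; "ft_force": force on the tool from outside, world axes, zero at the start; "torque": the same for the moment, N m; "grip_width": opening from 0.0 (shut) to 1.0 (fully open); "grasp_force": force on a finger pad.
Only numpy, scipy, OpenCV 4.12 (cv2) and the standard library are available. Lean on these libraries where they do the work, as an engineer would, in place of code of your own. Each camera call takes 0.05 s, during which the arm holds its last target. There are 200 camera calls.

## Working session

There is one attempt and no reset: what is moved stays moved. The work goes in short steps, Python scripts to look and compute and a tool call to move; the robot and the scene stay as the last step left them, time stands still between calls to the robot, and variables do not carry over. Pictures are saved under pics/ and viewed, at most 10 in all, crops included, and the job is handed in when it is done.

Besides the shell and the picture viewer there is one more tool, called after ">>>" by a JSON object that holds its "api" and its "payload", one argument or row to a line. move_arm: Moves the arm, as the interface text tells. Its arguments: {"type":"object","properties":{"plan":{"type":"array","items":{"type":"object","properties":{"delta_pos":{"type":"array","items":{"type":"number"}},"turn":{"type":"array","items":{"type":"number"}},"fingers":{"type":"number"}}}},"force":{"type":"number"}},"required":["plan"]}

```bash
mkdir -p pics; cat > h.py <<'E'
import numpy as np, cv2
from workcell import get_obs, camera
from scipy.spatial.transform import Rotation as Ro
def cam(n):
    o=get_obs(); c=camera(n)
    if n=="wrist":
        T=np.eye(4); T[:3,:3]=Ro.from_quat(o["ee_rot"]).as_matrix(); T[:3,3]=o["position"]
        W=T@np.array(c["tool_from_camera"]); c["Rw"]=W[:3,:3]; c["tw"]=W[:3,3]
    else:
        c["Rw"]=np.array(c["R"]).T; c["tw"]=-c["Rw"]@np.array(c["t"])
    return c
def slopes(c,u,v):
    x=np.stack([(np.asarray(u,float)-c["cx"])/c["fx"],(np.asarray(v,float)-c["cy"])/c["fy"]],-1); s=x.copy()
    for _ in range(10): s=x/(1+c["k1"]*(s**2).sum(-1,keepdims=True))
    return s
def onz(c,u,v,z):
    s=slopes(c,u,v); d=np.concatenate([s,np.ones(s.shape[:-1]+(1,))],-1)@c["Rw"].T
    return c["tw"]+d*((z-c["tw"][2])/d[...,2])[...,None]
def cloud(c):
    v,u=np.mgrid[:384,:512]; s=slopes(c,u,v); z=c["range_z"][...,None]
    return np.concatenate([s*z,z],-1)@c["Rw"].T+c["tw"]
def proj(c,X):
    p=(np.atleast_2d(X)-c["tw"])@c["Rw"]; s=p[:,:2]/p[:,2:]; s=s*(1+c["k1"]*(s**2).sum(1,keepdims=True))
    return s*[c["fx"],c["fy"]]+[c["cx"],c["cy"]]
def save(n,im,k=1.5): cv2.imwrite("pics/"+n+".png",cv2.resize(im[...,::-1],None,fx=k,fy=k,interpolation=cv2.INTER_CUBIC))
E
python3 - <<'E'
from h import *
for n in("scene","top"):
    c=cam(n); save(n,c["color"]); np.save(n+".npy",c,allow_pickle=True); print(n,c["tw"],c["k1"],c["fx"])
print(get_obs())
E
```

```text
scene [ 1.23060719 -0.65002725  1.25020778] -0.09986775584050714 498.75642212046597
top [0.3148912  0.01306358 1.2494695 ] -0.05605952192320929 353.0075367857287
{'clock': 0.1, 'joint_pos': array([ 1.32039329,  0.33282332, -0.06469543,  1.46085667,  0.02161829,
        1.34986459, -0.08852743]), 'joint_velocities': array([ 3.78000637e-04, -1.93801616e-03, -8.79535186e-04, -2.24248335e-03,
       -6.73416824e-05,  6.42572196e-04,  1.34103277e-05]), 'tau': array([ 2.03418836e-03, -6.26746988e+01,  4.95536893e-02, -3.92431247e+01,
        1.63866120e-02,  6.97735770e-03, -2.56681221e-05]), 'position': array([ 0.14106886, -0.60855335,  0.24158663]), 'ee_rot': array([ 9.93520521e-01,  1.13651137e-01, -1.08136297e-04, -6.18581292e-04]), 'ft_force': array([-1.04525036,  0.27680522, -0.59287635]), 'torque': array([ 0.00914101, -0.05801285, -0.02104112]), 'grasp_force': 0.0, 'grip_width': 1.0010929907686048}
```

View pics/scene.png

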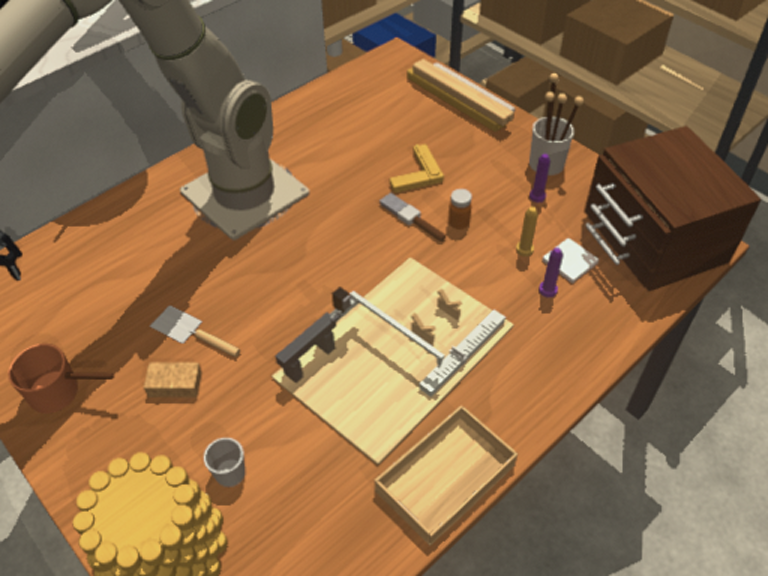

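View pics/top.png

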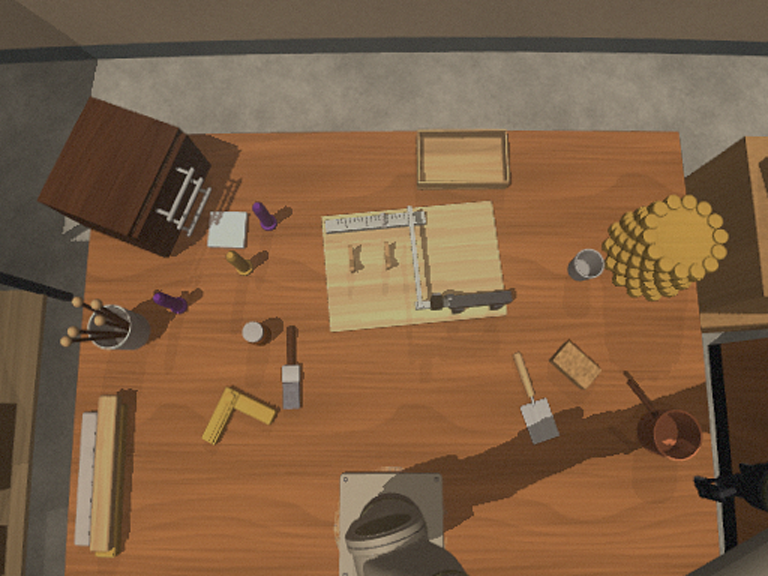

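The pictures show these things that could be taken for the column (scene view, px in the 768x576 picture):
- gold column at (527,232); in the top view at (238,263).
- purple look-alikes at (540,178) and (551,272), which are to be left alone.
- gold pile of discs at (140,520), not a column.

I choose the gold one at (527,232). The jig is centred at about top (415,265).

```bash
python3 - <<'E'
from h import *
S=np.load("scene.npy",allow_pickle=True).item(); T=np.load("top.npy",allow_pickle=True).item()
for n,c,roi in(("S",S,(170,290,170,345)),("T",T,(130,225,210,345))):
    hsv=cv2.cvtColor(c["color"],cv2.COLOR_RGB2HSV); P=cloud(c)
    # jig edges: light wood
    m=cv2.inRange(hsv,(12,50,110),(32,150,255)); M=np.zeros_like(m)
    r0,r1,c0,c1=(165,315,175,350) if n=="S" else(130,225,210,345)
    M[r0:r1,c0:c1]=m[r0:r1,c0:c1]
    M=cv2.morphologyEx(M,cv2.MORPH_OPEN,np.ones((3,3)))
    cs,_=cv2.findContours(M,0,2); q=max(cs,key=cv2.contourArea)
    hull=cv2.convexHull(q)[:,0].astype(float)
    W=onz(c,hull[:,0],hull[:,1],0.01)[:,:2]
    rc=cv2.minAreaRect((W*1000).astype(np.float32)); print(n,"jig",rc); print(np.round(cv2.boxPoints(rc)))
    # column
    cr=(130,175,340,362) if n=="S" else (160,190,143,172)
    g=cv2.inRange(hsv,(18,120,60),(32,255,255)); G=np.zeros_like(g); G[cr[0]:cr[1],cr[2]:cr[3]]=g[cr[0]:cr[1],cr[2]:cr[3]]
    p=P[G>0]; print("col px",len(p)); 
    for z0 in range(0,140,15):
        s=p[(p[:,2]*1000>=z0)&(p[:,2]*1000<z0+15)]
        if len(s): print(z0,len(s),s.mean(0).round(4),np.ptp(s[:,:2],axis=0).round(3))
    # tops of jig by height
    if n=="T":
        A=P[130:225,205:345].reshape(-1,3)
        for a,b in((.04,.066),(.026,.034),(.108,.145)):
            s=A[(A[:,2]>a)&(A[:,2]<b)]; print(a,len(s),s.min(0).round(3),s.max(0).round(3))
i=S["color"][95:245,215:390]; save("crop1",i,4.5)
E
```

```text
S jig ((600.6185302734375, -56.09684753417969), (290.970458984375, 425.1376647949219), 5.163455486297607)
[[ 437.  143.]
 [ 475. -281.]
 [ 765. -255.]
 [ 726.  169.]]
col px 249
0 45 [0.6021 0.3422 0.0107] [0.039 0.04 ]
15 24 [0.6014 0.3445 0.0209] [0.024 0.026]
30 24 [0.6022 0.342  0.0369] [0.017 0.018]
45 23 [0.601  0.3417 0.0527] [0.019 0.019]
60 21 [0.6027 0.344  0.0672] [0.018 0.016]
75 24 [0.6028 0.3414 0.0831] [0.02  0.016]
90 25 [0.6007 0.3415 0.0975] [0.017 0.015]
105 25 [0.6022 0.3443 0.113 ] [0.022 0.025]
120 35 [0.5988 0.3469 0.1264] [0.023 0.023]
T jig ((594.7225952148438, -57.29466247558594), (287.6883544921875, 424.450439453125), 5.266050815582275)
[[ 432.  141.]
 [ 471. -282.]
 [ 757. -255.]
 [ 718.  167.]]
col px 92
0 30 [0.5847 0.3424 0.0091] [0.037 0.033]
15 5 [0.5849 0.3435 0.0243] [0.024 0.014]
30 3 [0.5915 0.3389 0.0347] [0.022 0.006]
45 4 [0.5859 0.3384 0.0528] [0.012 0.012]
60 4 [0.5816 0.342  0.0683] [0.006 0.012]
75 1 [0.5783 0.3465 0.083 ] [0. 0.]
90 4 [0.5825 0.3442 0.0952] [0.011 0.016]
105 9 [0.5834 0.3444 0.1129] [0.014 0.017]
120 32 [0.5916 0.3458 0.1264] [0.02  0.019]
0.04 130 [ 0.475 -0.258  0.04 ] [0.711 0.093 0.066]
0.026 462 [ 0.476 -0.239  0.026] [0.721 0.149 0.034]
0.108 81 [ 0.473 -0.115  0.111] [ 0.506 -0.091  0.137]
```

View pics/crop1.png

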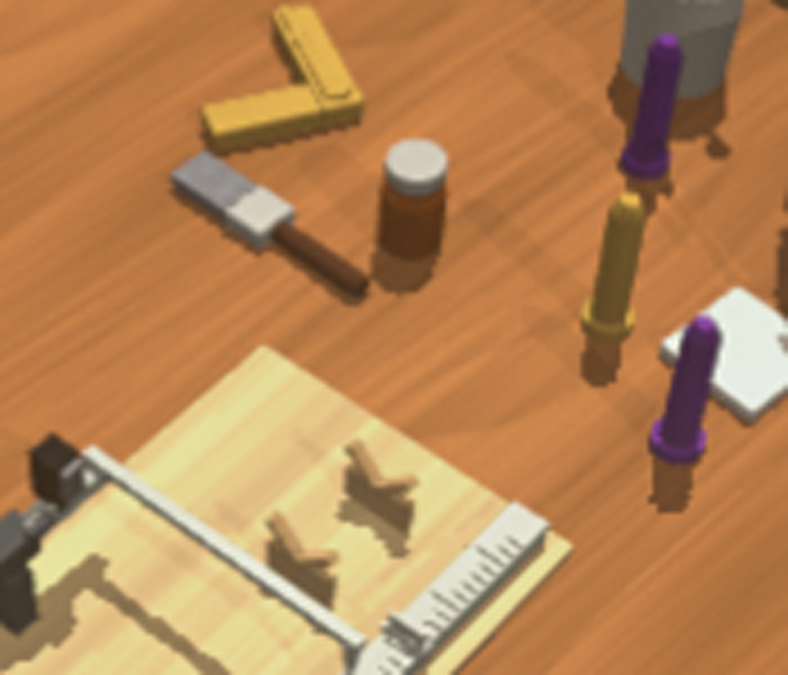

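The crop confirms the choice: the gold column stands at crop (615,260), with purple ones on both sides at (655,105) and (690,390). I move over the jig now to measure from closer.

>>> {"api": "move_arm", "payload": {
  "plan": [
    {"delta_pos":[0.25,-0.23,-0.12],"turn":[0,0,-0.8],"fingers":0},
    {"delta_pos":[0.25,-0.23,-0.12],"turn":[0,0,-0.8],"fingers":0},
    {"delta_pos":[0.25,-0.23,-0.12],"turn":[0,0,-0.8],"fingers":0},
    {"delta_pos":[0.25,-0.23,-0.12],"turn":[0,0,-0.8],"fingers":0},
    {"delta_pos":[0.25,-0.23,-0.12],"turn":[0,0,-0.8],"fingers":0},
    {"delta_pos":[0.505,-0.456,-0.16],"turn":[0,0,-1.43],"fingers":0},
    {"delta_pos":[0.505,-0.456,-0.16],"turn":[0,0,-1.43],"fingers":0},
    {"delta_pos":[0.505,-0.456,-0.16],"turn":[0,0,-1.43],"fingers":0},
    {"delta_pos":[0.505,-0.456,-0.16],"turn":[0,0,-1.43],"fingers":0},
    {"delta_pos":[0.505,-0.456,-0.16],"turn":[0,0,-1.43],"fingers":0},
    {"delta_pos":[0.505,-0.456,-0.16],"turn":[0,0,-1.43],"fingers":0},
    {"delta_pos":[0.505,-0.456,-0.16],"turn":[0,0,-1.43],"fingers":0}
  ]
}}

```text
clock: 1.6
position: [0.5313, -0.0463, 0.4023]
ee_rot: [0.673, 0.739, 0.001, -0.001]
ft_force: [0.5, -0.8, -0.3]
grip_width: 1.001
grasp_force: 0.0
```

```bash
python3 - <<'E'
from h import *
o=get_obs(); print(o["clock"],o["joint_pos"].round(2),o["position"],Ro.from_quat(o["ee_rot"]).as_matrix().round(3))
c=cam("wrist"); np.save("w1.npy",c,allow_pickle=True); save("w1",c["color"]); print(c["tool_from_camera"])
E
```

```text
1.6 [ 0.66  0.16 -0.74  1.38  0.1   1.64  0.02] [ 0.53129639 -0.04633534  0.40234867] [[-0.093  0.996  0.   ]
 [ 0.996  0.093  0.002]
 [ 0.002  0.    -1.   ]]
[[-4.63669245e-04 -9.54201727e-01 -2.99163581e-01  7.61137164e-02]
 [ 9.99999776e-01 -2.97931411e-04 -5.99613339e-04 -6.43974309e-04]
 [ 4.83021856e-04 -2.99163792e-01  9.54201652e-01 -1.31931135e-01]
 [ 0.00000000e+00  0.00000000e+00  0.00000000e+00  1.00000000e+00]]
```

View pics/w1.png

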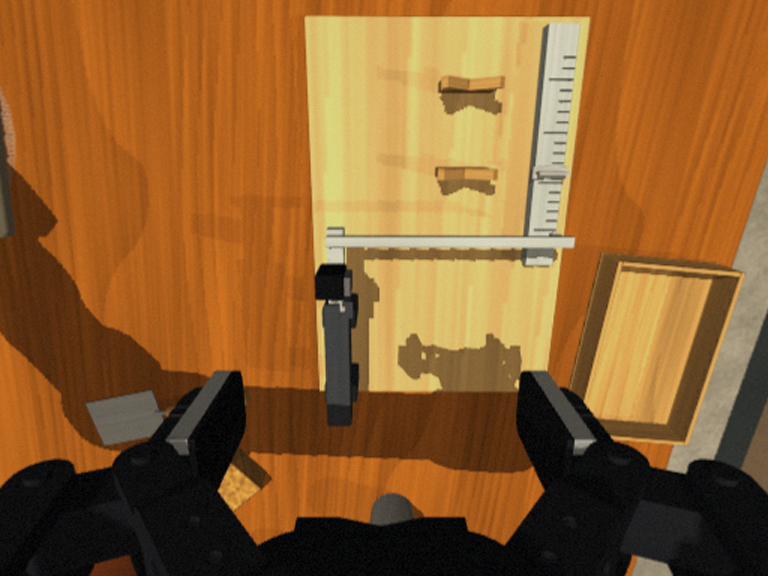

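The wrist view shows the jig: V blocks at (472,85) and (467,175), cross bar along row 241, grip post at (333,282), scale from (563,25) to (537,265), clip at (549,174).

```bash
cat > jig.py <<'E'
from h import *
def measure(c):
    hsv=cv2.cvtColor(c["color"],cv2.COLOR_RGB2HSV); P=cloud(c)
    S=hsv[...,1].astype(float)
    L=[];Rr=[];Tp=[]
    def edge(a,rising):
        g=np.diff(cv2.GaussianBlur(a.reshape(1,-1),(5,1),0)[0]); g=g if rising else -g
        i=int(np.argmax(g)); 
        if 0<i<len(g)-1:
            d=g[i-1]-2*g[i]+g[i+1]; return i+.5+(0.5*(g[i-1]-g[i+1])/d if d else 0), g[i]
        return i+.5,g[i]
    for r in range(20,140,4):
        e,s=edge(S[r,190:222],False); L.append((e+190,r))
        e,s=edge(S[r,374:405],True); Rr.append((e+374,r))
    for x in range(215,350,5):
        e,s=edge(S[2:25,x].copy(),False); Tp.append((x,e+2))
    out={}
    for n,l in(("L",L),("R",Rr),("T",Tp)):
        l=np.array(l); w=onz(c,l[:,0],l[:,1],.01)[:,:2].astype(np.float32)
        vx,vy,x0,y0=cv2.fitLine(w,cv2.DIST_HUBER,0,1e-4,1e-4).ravel(); 
        res=np.abs((w-[x0,y0])@[-vy,vx]); out[n]=(vx,vy,x0,y0); print(n,np.array([vx,vy,x0,y0]).round(4),"res",np.median(res).round(5), "yaw",(np.arctan2(-vx,vy) if n!="T" else np.arctan2(vy,vx)))
    return out,P,hsv
E
python3 - <<'E'
from jig import *
c=np.load("w1.npy",allow_pickle=True).item()
out,P,hsv=measure(c)
def yaw(o,t): 
    v=np.array(o[:2]); v=v*np.sign(v[1] if t else v[0]); return np.arctan2(-v[0],v[1]) if t else np.arctan2(v[1],v[0])
ys=[yaw(out["L"],1),yaw(out["R"],1),yaw(out["T"],0)]; print("yaws",ys)
ya=np.mean(ys); X=np.array([np.cos(ya),np.sin(ya)]); Y=np.array([-X[1],X[0]])
xl=np.array(out["L"][2:])@X; xr=np.array(out["R"][2:])@X; yt=np.array(out["T"][2:])@Y
print("width",xr-xl)
O=(xl+xr)/2*X+(yt-.110)*Y; print("origin",O,"yaw",ya)
Q=np.stack([(P[...,:2]-O)@X,(P[...,:2]-O)@Y,P[...,2]],-1)
def st(n,m):
    q=Q[m]; print(n,len(q),np.percentile(q,[2,50,98],axis=0).round(4).tolist())
z=Q[...,2]; x=Q[...,0]; y=Q[...,1]
v=(z>.045)&(z<.075)&(abs(x-.02)<.04)
st("V+",v&(y>.02)&(y<.07)); st("V-",v&(y<-.02)&(y>-.07))
st("scale",(z>.026)&(z<.034)&(abs(x-.11)<.03)&(y>-.2)&(y<.13))
st("post",(z>.12)&(z<.145)&(abs(x+.11)<.04)&(y>-.17)&(y<-.1))
st("bar",(z>.088)&(z<.108)&(x>-.08)&(x<.14)&(abs(y+.1)<.02))
st("clip",(z>.038)&(z<.06)&(abs(x-.11)<.03)&(y>-.1)&(y<.1))
E
```

```text
L [ 0.0885 -0.9961  0.4484  0.0112] res 7e-05 yaw -3.052956
R [ 0.0889 -0.996   0.7285  0.0666] res 9e-05 yaw -3.0525723
T [0.9961 0.0884 0.5555 0.1505] res 8e-05 yaw 0.08847129
yaws [np.float32(0.0886366), np.float32(0.08902045), np.float32(0.08847129)]
width 0.28397092
origin [0.58808774 0.04297306] yaw 0.08870945
V+ 292 [[-0.0089, 0.0395, 0.0459], [0.0262, 0.044, 0.0573], [0.0481, 0.0492, 0.0648]]
V- 251 [[-0.0097, -0.0441, 0.0456], [0.026, -0.039, 0.0573], [0.0477, -0.0343, 0.0647]]
scale 2978 [[0.0944, -0.1336, 0.0276], [0.1086, 0.002, 0.0301], [0.1235, 0.0972, 0.0328]]
post 431 [[-0.1241, -0.1452, 0.1216], [-0.1091, -0.1325, 0.1316], [-0.0932, -0.1223, 0.1337]]
bar 1106 [[-0.0759, -0.1038, 0.0924], [0.0191, -0.0986, 0.098], [0.1132, -0.0942, 0.0999]]
clip 63 [[0.0945, -0.0403, 0.0392], [0.1078, -0.0387, 0.0453], [0.1232, -0.0373, 0.0478]]
```

>>> {"api": "move_arm", "payload": {
  "plan": [
    {"delta_pos":[0.198,0.098,0.162],"turn":[0,0.873,0],"fingers":0.1},
    {"delta_pos":[0.198,0.098,0.162],"turn":[0,0.873,0],"fingers":0.1},
    {"delta_pos":[0.198,0.098,0.162],"turn":[0,0.873,0],"fingers":0.1},
    {"delta_pos":[0.198,0.098,0.162],"turn":[0,0.873,0],"fingers":0.1},
    {"delta_pos":[0.198,0.098,0.162],"turn":[0,0.873,0],"fingers":0.1},
    {"delta_pos":[0.198,0.098,0.162],"turn":[0,0.873,0],"fingers":0.1},
    {"delta_pos":[0.198,0.098,0.162],"turn":[0,0.873,0],"fingers":0.1}
  ]
}}

```text
clock: 2.52
position: [0.611, 0.1541, 0.2414]
ee_rot: [0.613, 0.669, 0.285, -0.31]
ft_force: [0.2, 0.7, 0.9]
grip_width: 0.897
grasp_force: 0.0
```

```bash
python3 - <<'E'
from h import *
o=get_obs(); R=Ro.from_quat(o["ee_rot"]).as_matrix(); print(o["clock"],o["joint_pos"].round(2),o["position"],R.round(3))
c=cam("wrist"); np.save("w2.npy",c,allow_pickle=True); save("w2",c["color"])
hsv=cv2.cvtColor(c["color"],cv2.COLOR_RGB2HSV); P=cloud(c)
m=(cv2.inRange(hsv,(18,110,50),(34,255,255))>0)&(np.hypot(P[...,0]-.594,P[...,1]-.344)<.05)
p=P[m]; print(len(p))
for z0 in range(0,135,15):
    s=p[(p[:,2]*1000>=z0)&(p[:,2]*1000<z0+15)]
    if len(s): print(z0,len(s),s.mean(0).round(4),s.min(0).round(4),s.max(0).round(4))
# axis by silhouette: sliced mid of left/right edges per row -> plane; shaft circle fit
from scipy.optimize import least_squares
s=p[(p[:,2]>.02)&(p[:,2]<.11)]
f=least_squares(lambda a:np.hypot(s[:,0]-a[0],s[:,1]-a[1])-.014,[.594,.35],loss="soft_l1",f_scale=.001); print("axis",f.x,np.abs(f.fun).mean())
for i in (0,1,2): pass
q=P.reshape(-1,3); pu=(cv2.inRange(hsv,(125,80,30),(160,255,255))>0).ravel()
k=q[pu&(q[:,2]>.02)]; 
if len(k): print("purple",len(k),k.min(0),k.max(0))
E
```

```text
2.525 [ 0.7   0.6  -0.85  1.52 -0.45  1.25  0.18] [0.61095595 0.15405508 0.24144048] [[-0.057  0.996 -0.065]
 [ 0.642  0.086  0.761]
 [ 0.764  0.002 -0.645]]
1679
0 291 [0.5951 0.3395 0.01  ] [5.745e-01 3.295e-01 2.000e-04] [0.6135 0.3636 0.0149]
15 110 [0.5949 0.339  0.0225] [0.5805 0.3352 0.015 ] [0.6074 0.347  0.0297]
30 128 [0.5947 0.3389 0.0376] [0.581  0.3353 0.03  ] [0.6072 0.3459 0.045 ]
45 129 [0.5951 0.339  0.0528] [0.5815 0.3351 0.045 ] [0.6077 0.3495 0.06  ]
60 142 [0.5949 0.3387 0.0674] [0.582  0.3354 0.0601] [0.6075 0.3476 0.0748]
75 162 [0.5946 0.3387 0.0825] [0.5809 0.3353 0.075 ] [0.6072 0.3459 0.09  ]
90 180 [0.5952 0.3388 0.0976] [0.5813 0.3354 0.09  ] [0.6076 0.3483 0.105 ]
105 234 [0.595  0.3393 0.1135] [0.5813 0.3352 0.105 ] [0.6074 0.352  0.12  ]
120 303 [0.5943 0.3453 0.1264] [0.5817 0.3377 0.12  ] [0.6059 0.3569 0.1319]
axis [0.59393054 0.35016305] 0.0003007143156561766
purple 2753 [0.46369968 0.10258747 0.02003885] [0.71888023 0.59586677 0.38503457]
```

View pics/w2.png

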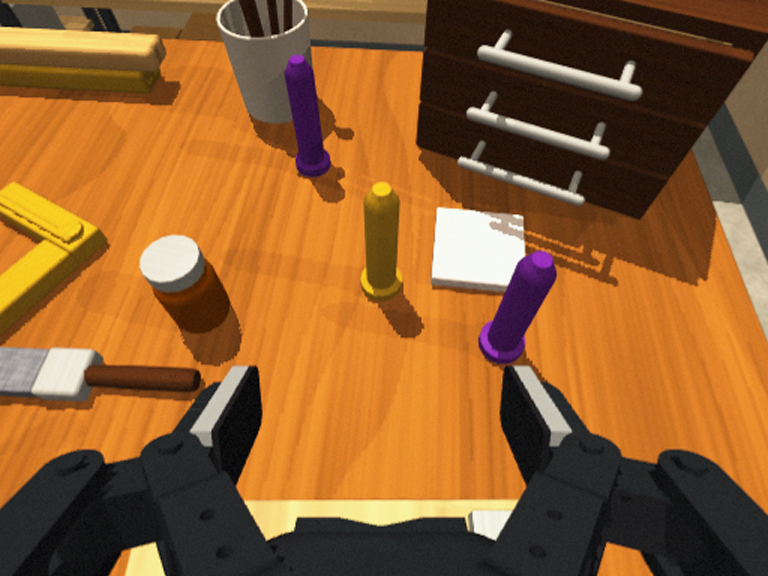

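The wrist view shows the gold column at (381,240) with a free corridor between the jar (185,285) and the purple one at (518,310). I approach along the tool axis and grip.

>>> {"api": "move_arm", "payload": {
  "plan": [
    {"delta_pos":[-0.01,0,0.06],"turn":[0,0,0],"fingers":0.25},
    {"delta_pos":[-0.01,0,0.12],"turn":[0,0,0],"fingers":0.25},
    {"delta_pos":[-0.01,0,0.18],"turn":[0,0,0],"fingers":0.25},
    {"delta_pos":[-0.01,0,0.22],"turn":[0,0,0],"fingers":0.25},
    {"delta_pos":[-0.01,0,0.25],"turn":[0,0,0],"fingers":0.25},
    {"delta_pos":[-0.01,0,0.278],"turn":[0,0,0],"fingers":0.25},
    {"delta_pos":[-0.01,0,0.278],"turn":[0,0,0],"fingers":0.25},
    {"delta_pos":[-0.01,0,0.278],"turn":[0,0,0],"fingers":0.25}
  ]
}}

```text
clock: 3.58
position: [0.5941, 0.36, 0.0556]
ee_rot: [0.612, 0.668, 0.286, -0.31]
ft_force: [0.1, -0.4, -0.4]
grip_width: 0.747
grasp_force: 0.0
```

```bash
python3 - <<'E'
from h import *
o=get_obs(); R=Ro.from_quat(o["ee_rot"]).as_matrix(); print(o["clock"],o["joint_pos"].round(2),o["position"],R.round(3),o["ft_force"])
print("col in tool",(np.array([.5943,.350,.062])-o["position"])@R)
c=cam("wrist"); save("w3",c["color"])
E
```

```text
3.575 [ 0.37  0.84 -0.83  1.66 -0.42  0.74  0.17] [0.59409248 0.36004667 0.05560001] [[-0.058  0.996 -0.064]
 [ 0.641  0.086  0.763]
 [ 0.765  0.003 -0.644]] [ 0.07630352 -0.44829495 -0.41577544]
col in tool [-0.00155368 -0.000638   -0.01179481]
```

View pics/w3.png

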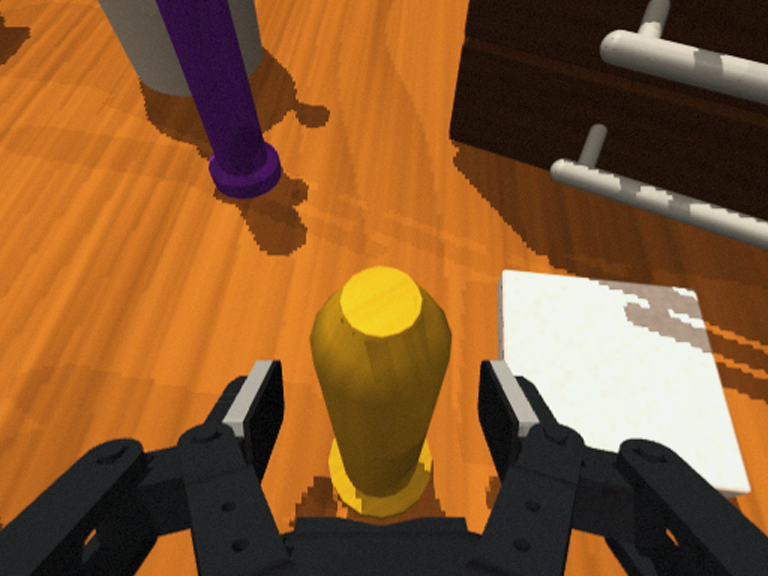

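The column stands centred between the pads at (380,400). I close on it and lift slightly.

>>> {"api": "move_arm", "payload": {
  "plan": [
    {"delta_pos":[0,0,0],"turn":[0,0,0],"fingers":1},
    {"delta_pos":[0,0,0],"turn":[0,0,0],"fingers":1},
    {"delta_pos":[0,0,0],"turn":[0,0,0],"fingers":1},
    {"delta_pos":[0,0,0],"turn":[0,0,0],"fingers":1},
    {"delta_pos":[0,0,0],"turn":[0,0,0],"fingers":1},
    {"delta_pos":[0,0,0],"turn":[0,0,0],"fingers":1},
    {"delta_pos":[0.015,0,-0.013],"turn":[0,0,0],"fingers":1},
    {"delta_pos":[0.031,0,-0.026],"turn":[0,0,0],"fingers":1},
    {"delta_pos":[0.046,0,-0.039],"turn":[0,0,0],"fingers":1},
    {"delta_pos":[0.046,0,-0.039],"turn":[0,0,0],"fingers":1}
  ],
  "force": 45
}}

```text
clock: 4.88
position: [0.5934, 0.3611, 0.1167]
ee_rot: [0.612, 0.669, 0.287, -0.311]
ft_force: [1.1, 0.1, -3.3]
grip_width: 0.316
grasp_force: 44.7
```

```bash
cat > col.py <<'E'
from h import *
def col_in_tool():
    o=get_obs(); R=Ro.from_quat(o["ee_rot"]).as_matrix(); p0=o["position"]
    c=cam("wrist"); hsv=cv2.cvtColor(c["color"],cv2.COLOR_RGB2HSV)
    P=(cloud(c)-p0)@R
    m=(cv2.inRange(hsv,(18,110,40),(34,255,255))>0)&(np.linalg.norm(P,axis=-1)<.12)
    return o,R,p0,P[m],c
E
python3 - <<'E'
from col import *
from scipy.optimize import least_squares
o,R,p0,p,c=col_in_tool(); save("w4",c["color"])
print(o["clock"],p0,R.round(3),o["ft_force"],o["grip_width"],o["grasp_force"])
u0=R.T@np.array([0,0,1.]); print(len(p),"expected up",u0)
def fit(s,u):
  def res(a):
    d=np.array([a[2],a[3],0])+u; d/=np.linalg.norm(d); q=s-np.array([a[0],a[1],-.012])
    return np.linalg.norm(np.cross(q,d),axis=1)-.014
  f=least_squares(res,[0,0,0,0],loss="soft_l1",f_scale=.001); d=np.array([f.x[2],f.x[3],0])+u; return np.array([f.x[0],f.x[1],-.012]),d/np.linalg.norm(d),np.abs(f.fun).mean()
t=p@u0; s=p[(t<.05)&(t>-.045)]
a,d,e=fit(s,u0); print("axis pt",a,"dir",d,"err",e,"tilt",np.degrees(np.arccos(d@u0)))
t=(p-a)@d; print("along",t.min(),np.percentile(t,[1,99]),t.max(),"z range world",(p@R.T+p0)[:,2].min(),(p@R.T+p0)[:,2].max())
E
```

```text
4.875 [0.59340735 0.36110376 0.11671663] [[-0.059  0.996 -0.064]
 [ 0.64   0.087  0.763]
 [ 0.766  0.004 -0.643]] [ 1.09839928  0.12253457 -3.31545868] 0.3163769217995065 44.69048112630844
11753 expected up [ 0.76615892  0.003515   -0.64264154]
axis pt [-0.00236537 -0.00077116 -0.012     ] dir [ 0.78141565 -0.00346522 -0.62400127] err 0.0009471069423565744 tilt 1.4369521574582451
along -0.1224183226840817 [-0.05099654  0.07081712] 0.07162488593907766 z range world -0.00016639685739479326 0.19425731937993146
```

>>> {"api": "move_arm", "payload": {
  "plan": [
    {"delta_pos":[0.04,0,-0.03],"turn":[0,0,0],"fingers":1},
    {"delta_pos":[0.077,0,-0.064],"turn":[0,0,0],"fingers":1},
    {"delta_pos":[0.055,-0.002,-0.1],"turn":[0,-0.18,0],"fingers":1},
    {"delta_pos":[0.03,-0.004,-0.14],"turn":[0,-0.36,0],"fingers":1},
    {"delta_pos":[0.01,-0.005,-0.17],"turn":[0,-0.54,0],"fingers":1},
    {"delta_pos":[-0.016,-0.006,-0.2],"turn":[0,-0.72,0],"fingers":1},
    {"delta_pos":[-0.05,-0.008,-0.22],"turn":[0,-0.9,0],"fingers":1},
    {"delta_pos":[-0.09,-0.009,-0.245],"turn":[0,-1.08,0],"fingers":1},
    {"delta_pos":[-0.13,-0.01,-0.265],"turn":[0,-1.26,0],"fingers":1},
    {"delta_pos":[-0.155,-0.012,-0.28],"turn":[0,-1.42,0],"fingers":1},
    {"delta_pos":[-0.169,-0.012,-0.284],"turn":[0,-1.562,0],"fingers":1},
    {"delta_pos":[-0.169,-0.012,-0.284],"turn":[0,-1.562,0],"fingers":1}
  ]
}}

```text
clock: 6.42
position: [0.6075, 0.0364, 0.164]
ee_rot: [0.634, 0.696, -0.23, 0.247]
ft_force: [0.1, -0.2, -2.8]
grip_width: 0.312
grasp_force: 44.8
```

```bash
cat > fitc.py <<'E'
from col import *
from scipy.optimize import least_squares
o,R,p0,p,c=col_in_tool()
print(o["clock"],o["joint_pos"].round(2),p0,R.round(4),o["ft_force"],o["grip_width"],o["grasp_force"])
O=np.array([.5881,.0430,0]); X=np.array([np.cos(.0887),np.sin(.0887),0]); Y=np.array([-X[1],X[0],0]); J=np.stack([X,Y,[0,0,1]],1)
print("tool axes in jig\n",(J.T@R).round(4),"tcp jig",(p0-O)@J)
for src in("wrist","scene","top"):
    if src=="wrist": w=(p@R.T+p0-O)@J
    else:
        c=cam(src); h=cv2.cvtColor(c["color"],cv2.COLOR_RGB2HSV); q=cloud(c)
        m=(cv2.inRange(h,(18,110,40),(34,255,255))>0)&(np.linalg.norm(q-p0,axis=-1)<.11); w=(q[m]-O)@J
    z=p0[2]+.01
    y=w[:,1]; s=w[(abs(y)<.048)&(abs(w[:,2]-z)<.03)]
    if len(s)<20: print(src,len(s)); continue
    f=least_squares(lambda a:np.hypot(s[:,0]-a[0]-a[1]*s[:,1],s[:,2]-a[2]-a[3]*s[:,1])-.014,[.02,0,z,0],loss="soft_l1",f_scale=.001)
    w2=w[abs(w[:,2]-z)<.03]; print(src,len(s),"x0 %.4f slope %.4f z0 %.4f slope %.4f"%tuple(f.x),"err",np.abs(f.fun).mean().round(4),"y range",np.percentile(w2[:,1],[.5,99.5]).round(4))
E
python3 fitc.py; python3 -c "
from h import *
c=cam('wrist'); save('w5',c['color'])"
```

```text
6.425 [-0.16  0.52 -0.4   1.57  0.8   1.51 -0.69] [0.60746226 0.03637059 0.1640335 ] [[-0.0738  0.9959  0.0527]
 [ 0.7687  0.0905 -0.6332]
 [-0.6354 -0.0062 -0.7722]] [ 0.13786116 -0.15270234 -2.76074086] 0.3116816958491179 44.765573143959045
tool axes in jig
 [[-0.0054  1.     -0.0036]
 [ 0.7722  0.0019 -0.6354]
 [-0.6354 -0.0062 -0.7722]] tcp jig [ 0.01869888 -0.00831853  0.1640335 ]
wrist 3384 x0 0.0180 slope -0.0067 z0 0.1741 slope 0.0098 err 0.0002 y range [-0.0577  0.0682]
scene 182 x0 0.0203 slope 0.0244 z0 0.1755 slope -0.0005 err 0.0018 y range [-0.0645  0.0332]
top 159 x0 0.0175 slope -0.0230 z0 0.1765 slope 0.0156 err 0.0014 y range [-0.066   0.0197]
```

View pics/w5.png

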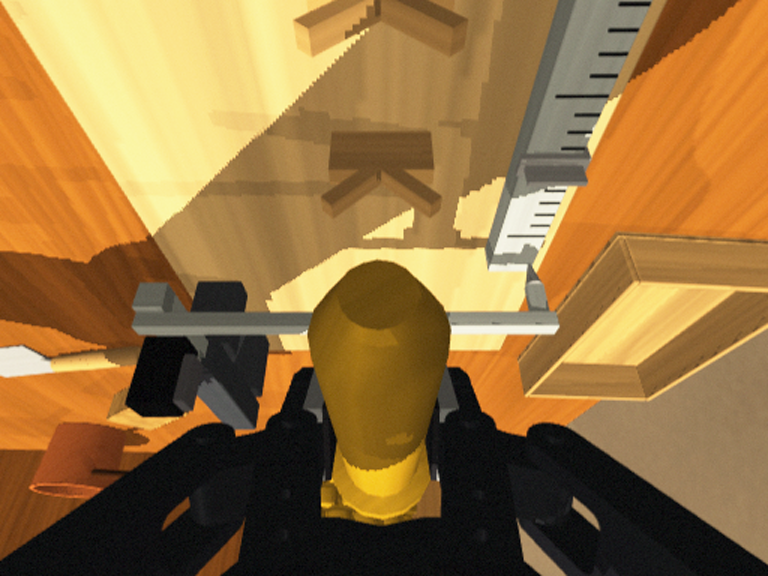

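The wrist view shows the column level over the V blocks (380,20) and (380,170), thin end towards +y. I lower it, with small corrections.

>>> {"api": "move_arm", "payload": {
  "plan": [
    {"delta_pos":[-0.002,0.003,0.002],"turn":[0.004,-0.01,0.005],"fingers":1},
    {"delta_pos":[0.016,0.003,0.024],"turn":[0.004,-0.01,0.005],"fingers":1},
    {"delta_pos":[0.032,0.003,0.044],"turn":[0.004,-0.01,0.005],"fingers":1},
    {"delta_pos":[0.048,0.003,0.063],"turn":[0.004,-0.01,0.005],"fingers":1},
    {"delta_pos":[0.06,0.003,0.078],"turn":[0.004,-0.01,0.005],"fingers":1},
    {"delta_pos":[0.066,0.003,0.085],"turn":[0.004,-0.01,0.005],"fingers":1},
    {"delta_pos":[0.069,0.003,0.088],"turn":[0.004,-0.01,0.005],"fingers":1},
    {"delta_pos":[0.069,0.003,0.088],"turn":[0.004,-0.01,0.005],"fingers":1},
    {"delta_pos":[0.069,0.003,0.088],"turn":[0.004,-0.01,0.005],"fingers":1}
  ]
}}

```text
clock: 7.75
position: [0.6127, 0.0324, 0.0563]
ee_rot: [0.637, 0.69, -0.232, 0.252]
ft_force: [0.8, -1.2, -1.7]
grip_width: 0.315
grasp_force: 44.8
```

```bash
python3 fitc.py
```

```text
7.75 [-0.18  0.66 -0.37  1.61  0.87  1.38 -0.82] [0.61269285 0.03235267 0.05629039] [[-0.0607  0.9968  0.0528]
 [ 0.7632  0.0804 -0.6412]
 [-0.6433  0.0014 -0.7656]] [ 0.80248861 -1.17000066 -1.71485111] 0.3148112992183874 44.762557446956635
tool axes in jig
 [[ 0.0072  1.     -0.0042]
 [ 0.7655 -0.0082 -0.6433]
 [-0.6433  0.0014 -0.7656]] tcp jig [ 0.02355298 -0.012784    0.05629039]
wrist 3940 x0 0.0228 slope 0.0025 z0 0.0662 slope -0.0010 err 0.0009 y range [-0.0614  0.0638]
scene 187 x0 0.0238 slope 0.0098 z0 0.0660 slope 0.0139 err 0.0023 y range [-0.0685  0.045 ]
top 121 x0 0.0203 slope -0.0165 z0 0.0662 slope 0.0212 err 0.0015 y range [-0.0692  0.0157]
```

>>> {"api": "move_arm", "payload": {
  "plan": [
    {"delta_pos":[0.003,-0.003,0.003],"turn":[0,0,0],"fingers":1},
    {"delta_pos":[0.004,-0.003,0.004],"turn":[0,0,0],"fingers":1},
    {"delta_pos":[0.005,-0.003,0.004],"turn":[0,0,0],"fingers":1},
    {"delta_pos":[0.005,-0.003,0.004],"turn":[0,0,0],"fingers":1}
  ]
}}

```text
clock: 8.4
position: [0.6096, 0.0325, 0.05]
ee_rot: [0.637, 0.69, -0.232, 0.252]
ft_force: [-0.1, -2.1, 5.9]
grip_width: 0.312
grasp_force: 45.3
```

```bash
python3 fitc.py
```

```text
8.4 [-0.18  0.67 -0.37  1.62  0.87  1.38 -0.84] [0.60955471 0.03248451 0.04999748] [[-6.040e-02  9.968e-01  5.210e-02]
 [ 7.621e-01  7.980e-02 -6.425e-01]
 [-6.446e-01  9.000e-04 -7.645e-01]] [-0.08173665 -2.05992686  5.9261404 ] 0.3119753830519793 45.34111529588699
tool axes in jig
 [[ 7.400e-03  1.000e+00 -5.000e-03]
 [ 7.644e-01 -8.800e-03 -6.446e-01]
 [-6.446e-01  9.000e-04 -7.645e-01]] tcp jig [ 0.02043887 -0.01237469  0.04999748]
wrist 3806 x0 0.0197 slope 0.0018 z0 0.0600 slope -0.0010 err 0.0006 y range [-0.0612  0.0642]
scene 193 x0 0.0206 slope -0.0056 z0 0.0596 slope 0.0192 err 0.0029 y range [-0.0682  0.037 ]
top 122 x0 0.0169 slope -0.0400 z0 0.0594 slope -0.0029 err 0.0019 y range [-0.0686  0.0177]
```

Seated: about 8 N of upward contact, axis at z = 60 mm. I release and draw back along the tool.

>>> {"api": "move_arm", "payload": {
  "plan": [
    {"delta_pos":[0,0,0],"turn":[0,0,0],"fingers":0.6},
    {"delta_pos":[0,0,0],"turn":[0,0,0],"fingers":0.4},
    {"delta_pos":[0,0,0],"turn":[0,0,0],"fingers":0.25},
    {"delta_pos":[0,0,0],"turn":[0,0,0],"fingers":0.25},
    {"delta_pos":[0,0,0],"turn":[0,0,0],"fingers":0.25},
    {"delta_pos":[0,0,-0.02],"turn":[0,0,0],"fingers":0.25},
    {"delta_pos":[0,0,-0.05],"turn":[0,0,0],"fingers":0.25},
    {"delta_pos":[0,0,-0.1],"turn":[0,0,0],"fingers":0.25},
    {"delta_pos":[0,0,-0.16],"turn":[0,0,0],"fingers":0.25},
    {"delta_pos":[0,0,-0.2],"turn":[0,0,0],"fingers":0.25},
    {"delta_pos":[0,0,-0.2],"turn":[0,0,0],"fingers":0.25}
  ]
}}

```text
clock: 9.93
position: [0.5988, 0.1659, 0.2056]
ee_rot: [0.637, 0.692, -0.229, 0.252]
ft_force: [1.1, -0.0, 0.0]
grip_width: 0.752
grasp_force: 0.0
```

```bash
python3 - <<'E'
from h import *
o=get_obs(); print(o["clock"],o["joint_pos"].round(2),o["position"],Ro.from_quat(o["ee_rot"]).as_matrix().round(4).tolist())
c=cam("wrist"); save("w6",c["color"]); np.save("w6.npy",c,allow_pickle=True)
E
```

```text
9.925 [-0.34  0.59 -0.44  1.38  0.77  1.71 -0.77] [0.59875774 0.16592439 0.2056497 ] [[-0.0624, 0.9964, 0.0575], [0.7657, 0.0847, -0.6376], [-0.6402, 0.0042, -0.7682]]
```

View pics/w6.png

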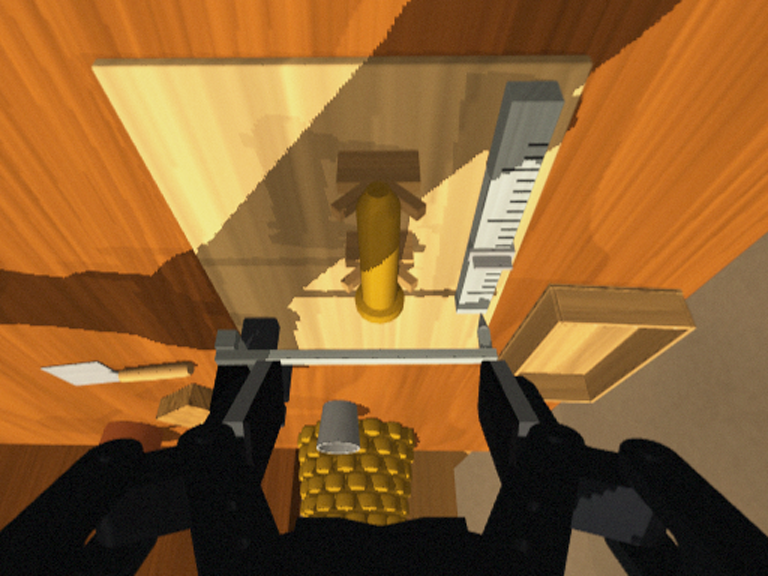

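The column lies in both V blocks at (378,250), foot disc (380,305) outside the near block, thin end at +y. Next I go to hover above the grip post.

>>> {"api": "move_arm", "payload": {
  "plan": [
    {"delta_pos":[-0.05,-0.02,0.0],"turn":[0,0.17,0],"fingers":0.2},
    {"delta_pos":[-0.226,-0.132,0.13],"turn":[0,0.694,-0.006],"fingers":0.2},
    {"delta_pos":[-0.226,-0.132,0.13],"turn":[0,0.694,-0.006],"fingers":0.2},
    {"delta_pos":[-0.226,-0.132,0.13],"turn":[0,0.694,-0.006],"fingers":0.2},
    {"delta_pos":[-0.226,-0.132,0.13],"turn":[0,0.694,-0.006],"fingers":0.2},
    {"delta_pos":[-0.226,-0.132,0.13],"turn":[0,0.694,-0.006],"fingers":0.2},
    {"delta_pos":[-0.226,-0.132,0.13],"turn":[0,0.694,-0.006],"fingers":0.2},
    {"delta_pos":[-0.226,-0.132,0.13],"turn":[0,0.694,-0.006],"fingers":0.2}
  ]
}}

```text
clock: 10.98
position: [0.4881, -0.1032, 0.2478]
ee_rot: [0.675, 0.738, -0.002, 0.001]
ft_force: [1.0, 0.6, -0.1]
grip_width: 0.803
grasp_force: 0.0
```

```bash
cat > gz.py <<'E'
from h import *
O=np.array([.5881,.0430,0]); X=np.array([np.cos(.0887),np.sin(.0887),0]); Y=np.array([-X[1],X[0],0]); J=np.stack([X,Y,[0,0,1]],1)
def go(names=("wrist",)):
    o=get_obs(); R=Ro.from_quat(o["ee_rot"]).as_matrix(); p0=o["position"]
    print(o["clock"],o["joint_pos"].round(2),"tcp jig",((p0-O)@J).round(4),"F jig",(o["ft_force"]@J).round(1),o["grip_width"],o["grasp_force"]); print((J.T@R).round(4))
    for n in names:
        c=cam(n); np.save("g_"+n+".npy",c,allow_pickle=True); Q=(cloud(c)-O)@J; x,y,z=Q[...,0],Q[...,1],Q[...,2]; ok=c["range_z"]>0
        def st(nm,m):
            q=Q[m&ok]; 
            if len(q)>5: print(n,nm,len(q),np.percentile(q,[2,50,98],axis=0).round(4).tolist())
        st("posttop",(z>.124)&(z<.14)&(abs(x+.11)<.03)&(y>-.16)&(y<-.11))
        st("bar",(z>.092)&(z<.104)&(x>-.08)&(x<.1)&(abs(y+.07)<.06))
        st("clipfin",(z>.041)&(z<.05)&(abs(x-.11)<.02)&(y>-.06)&(y<.1))
        hsv=cv2.cvtColor(c["color"],cv2.COLOR_RGB2HSV)
        st("column",(cv2.inRange(hsv,(18,110,40),(34,255,255))>0)&(abs(x-.02)<.03)&(abs(y)<.08)&(z>.04)&(z<.09))
    return c
E
python3 - <<'E'
from gz import *
go(("wrist","top"))
E
```

```text
10.975 [ 0.48  0.07 -0.38  1.76  0.03  1.31  0.18] tcp jig [-0.1125 -0.1368  0.2478] F jig [ 1.1  0.5 -0.1] 0.8033280125561397 0.0
[[-0.      1.     -0.0025]
 [ 1.      0.     -0.0044]
 [-0.0044 -0.0025 -1.    ]]
wrist posttop 1080 [[-0.1247, -0.1461, 0.1257], [-0.1099, -0.1332, 0.1319], [-0.094, -0.1226, 0.1335]]
wrist bar 2340 [[-0.0764, -0.1045, 0.0959], [0.008, -0.0991, 0.0981], [0.0965, -0.0946, 0.0996]]
wrist clipfin 100 [[0.094, -0.0402, 0.0417], [0.1075, -0.0392, 0.0462], [0.1234, -0.0381, 0.0476]]
wrist column 3458 [[0.0003, -0.0652, 0.0582], [0.0144, -0.0263, 0.072], [0.0345, 0.0139, 0.0797]]
top bar 160 [[-0.0755, -0.1069, 0.0923], [0.0087, -0.1017, 0.0979], [0.0935, -0.0971, 0.1017]]
top clipfin 7 [[0.0942, -0.0428, 0.043], [0.1097, -0.0412, 0.045], [0.1203, -0.0401, 0.0483]]
top column 303 [[0.0026, -0.067, 0.0605], [0.0147, -0.0087, 0.071], [0.0305, 0.0548, 0.0803]]
```

>>> {"api": "move_arm", "payload": {
  "plan": [
    {"delta_pos":[0.002,0.001,0.04],"turn":[0,0,0],"fingers":0.2},
    {"delta_pos":[0.002,0.001,0.09],"turn":[0,0,0],"fingers":0.2},
    {"delta_pos":[0.002,0.001,0.12],"turn":[0,0,0],"fingers":0.2},
    {"delta_pos":[0.002,0.001,0.135],"turn":[0,0,0],"fingers":0.2},
    {"delta_pos":[0.002,0.001,0.144],"turn":[0,0,0],"fingers":0.2},
    {"delta_pos":[0.002,0.001,0.144],"turn":[0,0,0],"fingers":0.2},
    {"delta_pos":[0.002,0.001,0.144],"turn":[0,0,0],"fingers":0.2}
  ],
  "force": 40
}}

```text
clock: 11.95
position: [0.4892, -0.1037, 0.1052]
ee_rot: [0.676, 0.737, -0.002, 0.002]
ft_force: [0.4, -0.1, -0.4]
grip_width: 0.798
grasp_force: 0.0
```

```bash
python3 - <<'E'
from gz import *
go()
E
```

```text
11.95 [ 0.46  0.21 -0.38  1.93  0.1   1.02  0.12] tcp jig [-0.1115 -0.1374  0.1052] F jig [ 0.4 -0.1 -0.4] 0.7980207604640367 0.0
[[ 2.7e-03  1.0e+00 -4.0e-04]
 [ 1.0e+00 -2.7e-03 -5.6e-03]
 [-5.6e-03 -4.0e-04 -1.0e+00]]
wrist posttop 4594 [[-0.1242, -0.1452, 0.125], [-0.1101, -0.1317, 0.1319], [-0.0941, -0.1225, 0.1333]]
wrist bar 4386 [[-0.0783, -0.1042, 0.093], [-0.0366, -0.0988, 0.0981], [0.0045, -0.0946, 0.0994]]
wrist column 4058 [[-0.0065, -0.0659, 0.054], [0.0067, -0.0459, 0.0671], [0.0128, -0.0201, 0.0779]]
```

>>> {"api": "move_arm", "payload": {
  "plan": [
    {"delta_pos":[0.003,0,0],"turn":[0,0,0],"fingers":0.5},
    {"delta_pos":[0.003,0,0],"turn":[0,0,0],"fingers":1},
    {"delta_pos":[0.003,0,0],"turn":[0,0,0],"fingers":1},
    {"delta_pos":[0.003,0,0],"turn":[0,0,0],"fingers":1},
    {"delta_pos":[0.003,0,0],"turn":[0,0,0],"fingers":1},
    {"delta_pos":[0.003,0,0],"turn":[0,0,0],"fingers":1}
  ],
  "force": 40
}}

```text
clock: 12.75
position: [0.4892, -0.1003, 0.1052]
ee_rot: [0.676, 0.737, -0.002, 0.002]
ft_force: [0.1, 1.2, 6.8]
grip_width: 0.303
grasp_force: 40.9
```

```bash
python3 - <<'E'
from gz import *
go()
E
```

```text
12.75 [ 0.46  0.21 -0.38  1.93  0.1   1.02  0.12] tcp jig [-0.1112 -0.134   0.1052] F jig [0.2 1.1 6.8] 0.3025353556121865 40.88795721530914
[[ 1.9e-03  1.0e+00  4.0e-04]
 [ 1.0e+00 -1.9e-03 -5.4e-03]
 [-5.4e-03  4.0e-04 -1.0e+00]]
wrist posttop 5565 [[-0.1334, -0.1447, 0.1247], [-0.1117, -0.1286, 0.1321], [-0.0874, -0.1213, 0.1393]]
wrist bar 4406 [[-0.0783, -0.1041, 0.093], [-0.0361, -0.0987, 0.0981], [0.0059, -0.0945, 0.0995]]
wrist column 4421 [[-0.006, -0.0659, 0.0547], [0.007, -0.0445, 0.0675], [0.0136, -0.0168, 0.0783]]
```

The button is in (about 27 mm across). I draw the arm out most of the way, then measure.

>>> {"api": "move_arm", "payload": {
  "plan": [
    {"delta_pos":[0.008,0,0],"turn":[0,0,0],"fingers":1},
    {"delta_pos":[0.018,0,0],"turn":[0,0,0],"fingers":1},
    {"delta_pos":[0.028,0,0],"turn":[0,0,0],"fingers":1},
    {"delta_pos":[0.038,0,0],"turn":[0,0,0],"fingers":1},
    {"delta_pos":[0.047,0,0],"turn":[0,0,0],"fingers":1},
    {"delta_pos":[0.053,0,0],"turn":[0,0,0],"fingers":1},
    {"delta_pos":[0.056,0,0],"turn":[0,0,0],"fingers":1},
    {"delta_pos":[0.056,0,0],"turn":[0,0,0],"fingers":1}
  ]
}}

```text
clock: 13.8
position: [0.4843, -0.0458, 0.1052]
ee_rot: [0.676, 0.737, -0.002, 0.003]
ft_force: [-1.3, -4.8, 10.2]
grip_width: 0.297
grasp_force: 41.5
```

```bash
python3 - <<'E'
from gz import *
go(("wrist","top","scene"))
c=np.load("g_scene.npy",allow_pickle=True).item()
pc=proj(c,O+J@np.array([.11,-.04,.05]))[0].astype(int); print(pc)
u,v=pc; save("s7",c["color"][v-25:v+25,u-30:u+30],12)
E
```

```text
13.8 [ 0.39  0.19 -0.43  1.96  0.1   1.01  0.  ] tcp jig [-0.1113 -0.0793  0.1052] F jig [-1.7 -4.7 10.2] 0.2972900339273311 41.52474582195282
[[ 2.9e-03  1.0e+00  2.0e-04]
 [ 1.0e+00 -2.9e-03 -7.1e-03]
 [-7.1e-03  2.0e-04 -1.0e+00]]
wrist bar 4388 [[-0.0782, -0.0495, 0.093], [-0.0359, -0.044, 0.0981], [0.0057, -0.0398, 0.0994]]
wrist column 8479 [[0.0003, -0.0653, 0.0558], [0.0087, -0.0145, 0.0691], [0.0233, 0.0371, 0.0796]]
top bar 62 [[0.029, -0.052, 0.0939], [0.0633, -0.0472, 0.0971], [0.0988, -0.0427, 0.1025]]
top clipfin 7 [[0.0952, -0.0429, 0.0429], [0.1082, -0.0413, 0.0454], [0.1199, -0.0402, 0.0485]]
top column 218 [[0.0048, -0.0383, 0.0599], [0.0155, 0.0088, 0.0705], [0.0301, 0.0572, 0.0765]]
scene bar 212 [[-0.076, -0.0509, 0.0923], [0.0135, -0.0457, 0.0972], [0.0947, -0.0386, 0.1025]]
scene clipfin 15 [[0.1008, -0.0426, 0.0413], [0.1185, -0.0399, 0.0434], [0.1269, -0.0358, 0.049]]
scene column 362 [[0.0023, -0.0667, 0.044], [0.0259, -0.0098, 0.07], [0.0403, 0.0579, 0.0796]]
[304 232]
```

View pics/s7.png

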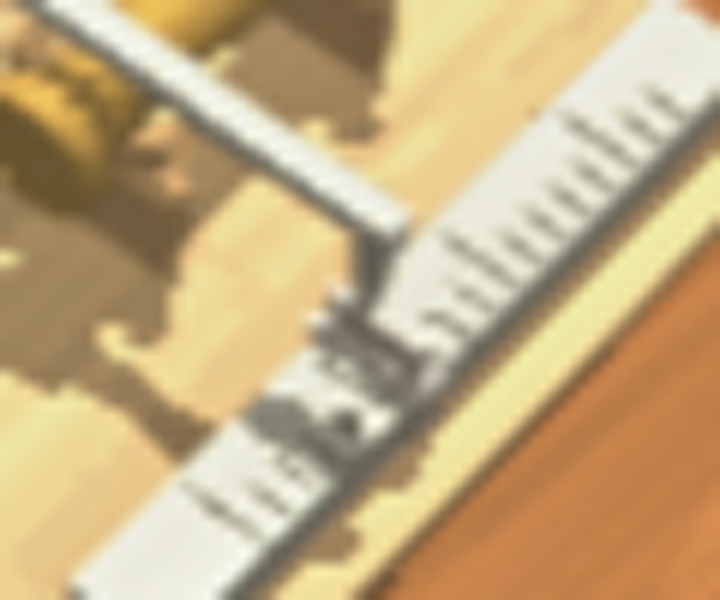

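```bash
python3 - <<'E'
from gz import *
from scipy.ndimage import map_coordinates as mc
from scipy.signal import find_peaks
for f in("w1","w5","w6","top","g_top"):
    c=np.load(f+".npy",allow_pickle=True).item(); g=cv2.cvtColor(c["color"],cv2.COLOR_RGB2GRAY).astype(float)
    Q=(cloud(c)-O)@J; x,y,z=Q[...,0],Q[...,1],Q[...,2]
    m=(z>.0435)&(z<.049)&(abs(x-.11)<.013)&(abs(y+.035)<.02); fin=(y[m].min()+y[m].max())/2 if m.any() else None
    ys=np.arange(-.1,.1,.00025); 
    prof=np.mean([mc(g,proj(c,O+np.stack([np.full_like(ys,xx),ys,np.full_like(ys,.03)],1)@J.T).T[::-1],order=1) for xx in np.arange(.1165,.1225,.001)],0)
    s=-(prof-cv2.GaussianBlur(prof.reshape(-1,1),(0,0),20).ravel())
    pk,_=find_peaks(s,prominence=6,distance=24); yy=ys[pk]; r=(yy*1000+5)%10-5
    sel=abs(yy+.039)>.015
    print(f,"fin n",m.sum(),fin,None if not m.any() else np.median(y[m]).round(4),"marks",(yy[sel]*1000).round(1).tolist(),"med off mm",np.median(r[sel]).round(2))
E
```

```text
w1 fin n 47 -0.03877320168816942 -0.0388 marks [-90.0, -79.0, -69.2, -59.7, -20.0, -9.7, 0.5, 10.8, 20.8, 30.5, 40.3, 50.0, 60.8, 70.3] med off mm 0.38Traceback (most recent call last):
  File "<stdin>", line 5, in <module>
    fid = stack.enter_context(open(os.fspath(file), "rb"))
                              ~~~~^^^^^^^^^^^^^^^^^^^^^^^
FileNotFoundError: [Errno 2] No such file or directory: 'w5.npy'
```

```bash
python3 - <<'E'
from gz import *
from scipy.ndimage import map_coordinates as mc
from scipy.signal import find_peaks
for f in("w6","top","g_top","g_scene"):
    c=np.load(f+".npy",allow_pickle=True).item(); g=cv2.cvtColor(c["color"],cv2.COLOR_RGB2GRAY).astype(float)
    Q=(cloud(c)-O)@J; x,y,z=Q[...,0],Q[...,1],Q[...,2]
    m=(z>.0435)&(z<.049)&(abs(x-.11)<.013)&(abs(y+.035)<.02); fin=np.median(y[m]) if m.any() else None
    m2=(z>.051)&(z<.085)&(abs(x-.11)<.008)&(abs(y+.045)<.02); po=np.median(y[m2]) if m2.any() else None
    ys=np.arange(-.1,.1,.00025)
    prof=np.mean([mc(g,proj(c,O+np.stack([np.full_like(ys,xx),ys,np.full_like(ys,.03)],1)@J.T).T[::-1],order=1) for xx in np.arange(.1165,.1225,.001)],0)
    s=-(prof-cv2.GaussianBlur(prof.reshape(-1,1),(0,0),20).ravel())
    pk,_=find_peaks(s,prominence=6,distance=24); yy=ys[pk]; sel=abs(yy+.039)>.015; r=(yy*1000+5)%10-5
    print(f,"fin",m.sum(),fin,"pointer",m2.sum(),po,"marks",(yy[sel]*1000).round(1).tolist(),"off",np.median(r[sel]).round(2))
E
```

```text
w6 fin 76 -0.038095203661190125 pointer 0 None marks [-91.2, -81.5, -70.0, -58.7, -20.5, -11.5, -1.2, 8.8, 19.5, 29.8, 39.5, 49.0, 59.0, 69.5] off -0.75
top fin 3 -0.04088561070354066 pointer 1 -0.04138183021132826 marks [-92.2, -81.2, -70.7, -63.2, -23.5, -12.7, -2.0, 9.0, 19.5, 27.0, 37.8, 48.8, 59.3, 66.8, 81.3] off -2.0
g_top fin 5 -0.04074921046747745 pointer 0 None marks [-92.2, -78.0, -63.5, -56.2, -23.5, -12.7, -2.0, 9.0, 19.5, 27.0, 37.8, 48.8, 59.3, 66.8, 81.3] off -2.0
g_scene fin 4 -0.03796707416576081 pointer 17 -0.046083048287984034 marks [-97.2, -87.0, -77.5, -68.0, -57.7, -17.7, -7.2, 2.8, 12.5, 22.5, 32.3, 42.3, 52.5, 62.5, 72.8] off 2.5
```

>>> {"api": "move_arm", "payload": {
  "plan": [
    {"delta_pos":[0.003,0,0],"turn":[0,0,0],"fingers":1},
    {"delta_pos":[0.006,0,0],"turn":[0,0,0],"fingers":1},
    {"delta_pos":[0.006,0,0],"turn":[0,0,0],"fingers":1},
    {"delta_pos":[0.006,0,0],"turn":[0,0,0],"fingers":1},
    {"delta_pos":[0.006,0,0],"turn":[0,0,0],"fingers":1}
  ]
}}

```text
clock: 14.58
position: [0.4838, -0.0401, 0.1052]
ee_rot: [0.676, 0.737, -0.002, 0.003]
ft_force: [-1.5, -4.3, 11.0]
grip_width: 0.301
grasp_force: 41.6
```

```bash
python3 - <<'E'
from gz import *
go(("wrist","top","scene"))
# scene: pointer and fin, image-space check
c=np.load("g_scene.npy",allow_pickle=True).item()
Q=(cloud(c)-O)@J; x,y,z=Q[...,0],Q[...,1],Q[...,2]
for a,b in((.05,.06),(.06,.07),(.07,.085)):
    m=(z>a)&(z<b)&(abs(x-.11)<.015)&(abs(y+.04)<.02); print(a,m.sum(),np.c_[x[m],y[m]].mean(0).round(4) if m.any() else None)
u,v=proj(c,O+J@np.array([.11,-.04,.05]))[0].astype(int); save("s8",c["color"][v-25:v+25,u-30:u+30],12)
for P in([.11,-.0395,.046],[.11,-.0395,.052],[.11,-.0395,.093]): print((proj(c,O+J@np.array(P))[0]-[u-30,v-25])*12)
E
```

```text
14.575 [ 0.38  0.19 -0.43  1.96  0.1   1.01 -0.01] tcp jig [-0.1113 -0.0735  0.1052] F jig [-1.9 -4.1 11. ] 0.3009599404806269 41.637102663517
[[ 3.2e-03  1.0e+00  2.0e-04]
 [ 1.0e+00 -3.2e-03 -7.1e-03]
 [-7.1e-03  2.0e-04 -1.0e+00]]
wrist bar 4419 [[-0.0783, -0.0438, 0.0929], [-0.0359, -0.0382, 0.0981], [0.0058, -0.0341, 0.0994]]
wrist column 9293 [[-0.0037, -0.0651, 0.0556], [0.0088, -0.0119, 0.0694], [0.0248, 0.0431, 0.0797]]
top bar 61 [[0.0293, -0.0464, 0.0931], [0.0644, -0.0414, 0.0976], [0.0982, -0.0367, 0.1013]]
top column 207 [[0.0045, -0.0578, 0.0599], [0.0158, 0.012, 0.0707], [0.0301, 0.0573, 0.0772]]
scene bar 211 [[-0.0754, -0.0451, 0.0924], [0.0125, -0.0397, 0.097], [0.0958, -0.0325, 0.1021]]
scene clipfin 17 [[0.0982, -0.0409, 0.0413], [0.1139, -0.0389, 0.045], [0.1231, -0.0354, 0.0479]]
scene column 368 [[0.0016, -0.067, 0.0424], [0.0257, -0.0113, 0.0696], [0.0417, 0.0562, 0.0808]]
0.05 2 [ 0.1095 -0.0402]
0.06 7 [ 0.1112 -0.0382]
0.07 10 [ 0.1123 -0.0398]
[361.86867705 314.89710365]
[363.41165078 300.78977668]
[374.20908477 201.90931611]
```

View pics/s8.png

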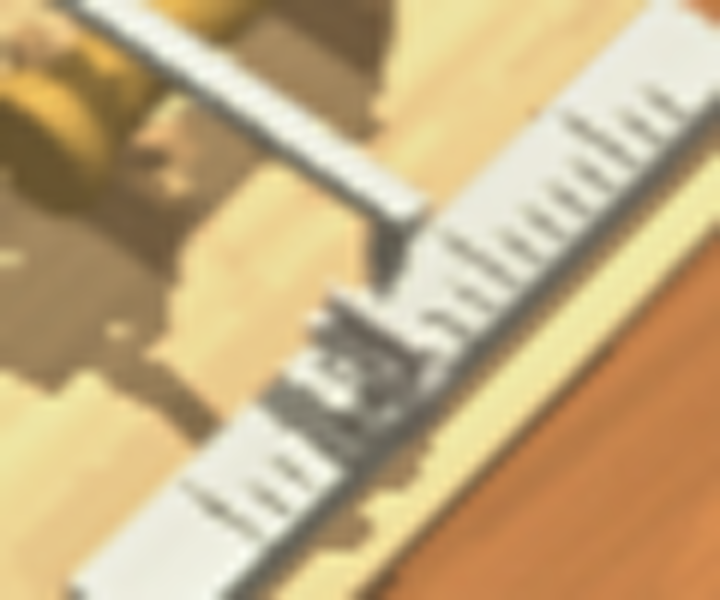

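The crop shows the pointer (390,260) hanging over the middle of the fin, which runs from (335,290) to (420,355). The measured draw is 60.5 mm, against 60.0 to 60.8 mm for the clip. The column is undisturbed, so I hand in.

```bash
python3 -c "
from workcell import hand_in
print(hand_in())"
```

```text
the job is handed in; nothing more can be done
None
```

The column lies released in the V blocks, foot disc just outside the sleeve-side block and thin end towards +y; I handed in at about 15 s with the button squeezed and the gauge arm held out 60.5 mm over the clip fin, which I measured at 60.0–60.8 mm.

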